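# Fit the tall cork drum to the glass polisher

### The arm

A 6-joint arm with a two-finger parallel gripper is mounted at the origin on the work surface. World frame = base frame: x ahead of the robot, y to its left, z up, the work surface at z = 0. Lengths are in m, angles in rad, forces in N, time in s.
With the tool pointing down it reaches from about 0.325 to 0.9 m from the base axis. Payload 3.5 kg.
Tool frame: the origin (TCP) lies at the very end of the fingers, on their centre line; the grasp point (between the pads) lies 19 mm behind it; z points along the fingers, y is the line along which they close (so a half turn about z gives the same grasp; the last joint's range is limited). The gripper opens to 85 mm and grips with 20 to 120 N. Pads are 22 mm wide; open, the fingers measure 114 mm over their backs; the gripper's body (76 mm by 85 mm) begins 54 mm behind the grasp point. The pads swing forward as they close: fully open they stand 13 mm farther back than shut.
Start: joints at [-0.103, 0.276, -0.026, 1.268, 0, 1.467], TCP at [0.625, -0, 0.231] pointing down, gripper open.
Joint ranges: [-3.12, 3.12], [-0.85, 1.88], [-1.08, 1.24], [-1.95, 2.15], [-1.57, 1.53], [-3.14, 3.14]. Speed limits (rad/s): [2.57, 2.57, 3.14, 3.14, 3.14, 3.14].

### API

Orientations are given as a rotation vector (axis times angle).
In Python, from cell import env, capture gives the robot as it stands.
- The arm moves only by the tool move_arm, never from a script. Its argument "commands" is a list that holds one entry, the list of rows, each a list of 5 numbers: the closure in counts, from 0 (fully open) to 255 (shut), then the shift along the tool's x, y, z in m, then the turn about the tool's z in rad. A call has exactly 8 rows; each row is the pose to reach, as a shift and turn from the pose commanded when the call began, along the tool's axes at that moment; what a row does not reach only later rows make up. A row lasts 1/10 s, in which the tool goes at most 50 mm and 8.59 degrees, less where a joint would pass 70% of its speed; a pose out of reach is approached as far as the arm can. A call with a gripper value outside its range is refused whole. The fingers move at their own pace and stop on an object; "force" is the grip in N (left out, the last holds). Time passes only in rows, so rows that repeat a pose let the fingers close, or fill a call up. It gives the time, the measured TCP pose, the force, the opening and the grip force at its end, in the units of the state.
- env.observe(): the state, without advancing time (a new reading comes with each control period).
- capture(name): name is "scene" or "side" or "wrist"; returns a dict with "color" (420x560x3 uint8, blue, green, red), "vertical_fov" (degrees; the focal length in pixels is half the picture's height over the tangent of half this angle, whatever the lens; pixels are square), "cx", "cy" (the principal point, pixels), "origin" and "rotation" of the camera in the world. Camera axes: x right, y up, looking along -z (the intrinsics and any distortion apply to the point x, -y, -z); pixel columns grow to the right and rows downward; lengths in m; the calibration is good to about 2 mm. A picture is of the moment at which its call begins. There is no depth.
- env.job_done(): hands the job in; it is judged then, once.
The state is a dict: "time": time; "qpos": joint angles; "joint_velocities": joint speeds; "tau": joint torques, N m; "eef_pos": TCP position; "orientation": TCP orientation; "contact_force": force on the tool from outside, world axes, zero at the start; "moment": the same for the moment, N m; "finger_gap": opening from 0.0 (shut) to 1.0 (fully open); "grasp_force": force on a finger pad.
Only numpy, scipy, OpenCV 4.12 (cv2) and the standard library are available. Lean on these libraries where they do the work, as an engineer would, in place of code of your own. Each camera call takes 0.05 s, during which the arm holds its last target. There are 200 camera calls.

### The job

The bench polisher's tapered spigot is bare. Pick up the tall straight-sided cork drum and press it down over the spigot until it is fully home against the metal shoulder and holds there by itself, then let go. Leave the other two cork heads, the flat disc and the cone, standing where they are.

Things in the scene. Friction and masses are not known exactly. Their poses are not given: they have to be found in the camera images.
- cork_drum: The part to fit: plain upright cork cylinder, 54 mm diameter, 78 mm tall, black top, about 75 g. Closed and solid above; from below a blind tapered bore, mouth 40 mm across narrowing to 12 mm at 55 mm depth. Origin at the centre of its underside (bore mouth), z up its axis. Stands on the bench at z = 0; grip it from above across its diameter, best in the top 25 mm.
- spigot_seat (a point): Centre of the top face of the dark shoulder (54 mm dia.) on the grey 200 mm box-shaped polisher, 88 mm above the bench; z up. The steel spigot rises 56 mm from here: 45 mm wide at foot, 24 at 42 mm, nose 7, six sprung ribs. A drum set on it stops about 9 mm above the shoulder; 5 rising to about 17 N slides it down until its underside meets this point, where rib friction keeps it.
- cork_disc: A bystander, not to be moved: flat cork disc 68 mm in diameter, 24 mm thick with a small black hub on top, 30 mm tall in all. Origin at the centre of its underside, z up.
- cork_cone: A bystander, not to be moved: cork cone 62 mm in diameter at the foot, 28 mm at the top, with a small black hub, 68 mm tall in all. Origin at the centre of its underside, z up.
There are look-alikes about, which are no part of the job. What is shaped like the cork_drum but blue or orange is not meant.

How it is judged:
On the way:
1. the gripper presses the tall drum home on the spigot (not merely dropped on it) (z of cork_drum in the frame of spigot_seat below 0.005 m and horizontal distance between cork_drum and spigot_seat below 0.01 m and contact force between the fingers and cork_drum above 1 N), for 0.05 s.
At the end, for the whole second after the job is handed in: The tall drum sits on the spigot with its underside within 5 mm of the shoulder, within 10 mm of the spigot's axis, upright within 10 degrees, at rest and released (z of cork_drum in the frame of spigot_seat between -0.005 and 0.005 m and horizontal distance between cork_drum and spigot_seat below 0.01 m and angle between cork_drum's own z axis and vertical below 0.175 rad and linear speed of cork_drum below 0.02 m/s); the robot touches nothing.
It fails at once if the flat cork disc is moved more than 40 mm or knocked over (distance of cork_disc from where it was at the start of the episode above 0.04 m or angle between cork_disc's own z axis and vertical above 0.5 rad).
It fails at once if the cork cone is moved more than 40 mm or knocked over (distance of cork_cone from where it was at the start of the episode above 0.04 m or angle between cork_cone's own z axis and vertical above 0.5 rad).
It also fails if it takes over 38 s, if anything falls off the work surface, if the arm or the gripper's body presses on something with over 40 N, if the wrist force passes 120 N, or if a joint passes its speed limit or range.

## Working session

There is one attempt and no reset: what is moved stays moved. The work goes in short steps, Python scripts to look and compute and a tool call to move; the robot and the scene stay as the last step left them, time stands still between calls to the robot, and variables do not carry over. Pictures are saved under pics/ and viewed, at most 10 in all, crops included, and the job is handed in when it is done.

Besides the shell and the picture viewer there is one more tool, called after ">>>" as name(argument=value, ...), one argument or row to a line, values as JSON. move_arm: Moves the arm, as the interface text tells. Its arguments: {"type":"object","properties":{"commands":{"type":"array","items":{"type":"array","items":{"type":"array","items":{"type":"number"}}}},"force":{"type":"number"}},"required":["commands"]}

```bash
mkdir -p pics; ls
python3 - <<'E'
from cell import env, capture
import cv2
for n in ("scene","side","wrist"):
    c=capture(n); cv2.imwrite(f"pics/{n}0.png",c["color"])
    print(n,{k:(v.tolist() if hasattr(v,'tolist') else v) for k,v in c.items() if k!="color"})
print(env.observe())
E
```

```text
pics
scene {'vertical_fov': 56.58995671025067, 'cx': 276.1925044187082, 'cy': 211.4156162284746, 'origin': [0.8492233102965151, 0.25852472273919025, 0.570802942608058], 'rotation': [0.3716356097111573, 0.8456971216092969, 2.153334053805717]}
side {'vertical_fov': 50.63799956104027, 'cx': 282.08825423810094, 'cy': 207.4919826048852, 'origin': [0.4374338541040844, -0.675613151831658, 0.8227090491848467], 'rotation': [0.6739530793205624, -0.02367109523288241, -0.05371314707709493]}
wrist {'vertical_fov': 60.00541838017564, 'cx': 278.47877552479355, 'cy': 212.80547422862494, 'origin': [0.6242325325058561, 0.08176723923774155, 0.37174998717922925], 'rotation': [-0.32445180263387313, 0.0030997588212356856, -0.00023431899890858924]}
{'time': 0.15, 'qpos': array([-1.03402255e-01,  2.76990786e-01, -2.75165139e-02,  1.26799758e+00,
        5.50934670e-06,  1.46740887e+00]), 'joint_velocities': array([ 0.00034331, -0.00109965,  0.00367158, -0.00031591,  0.00272536,
        0.00129156]), 'tau': array([ 1.17211301e-03, -4.46055973e+01,  2.95638728e+01,  1.04999804e-02,
       -4.45402588e-05, -1.76044369e-05]), 'eef_pos': array([6.24415215e-01, 5.09303189e-05, 2.30419636e-01]), 'orientation': array([-2.22051724e+00, -2.22048438e+00,  1.68429224e-03]), 'contact_force': array([ 0.00601647, -0.12370392, -0.33428449]), 'moment': array([-0.03761152,  0.0103549 , -0.03082879]), 'grasp_force': 0.0, 'finger_gap': 1.0001642558309927}
```

View pics/scene0.png

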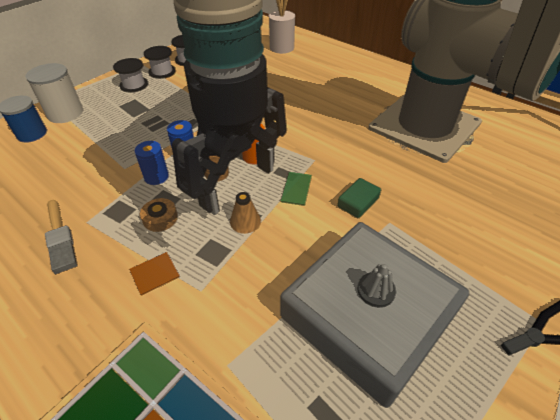

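View pics/side0.png

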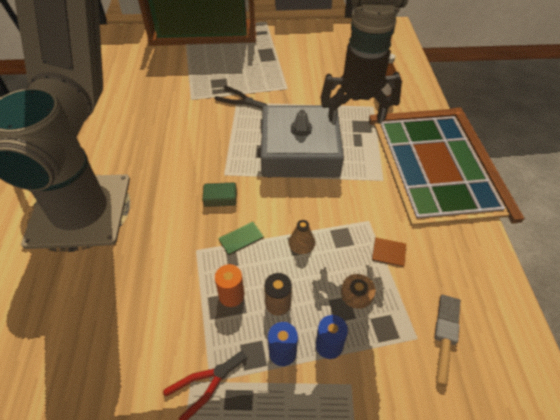

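The side view shows the drum (cork, black top) at about (278,293), with an orange look-alike at (230,285) and blue ones at (283,343) and (331,337). The disc is at (358,290), the cone at (302,238) and the polisher spigot at (302,122). In the scene view the spigot is at (377,285), and the drum is hidden behind the gripper. Next I'll look at enlarged crops.

```bash
cat > h.py <<'E'
import numpy as np, cv2
from cell import env, capture
from scipy.spatial.transform import Rotation as R
def cam(c):
    f=210/np.tan(np.radians(c["vertical_fov"])/2)
    return f, R.from_rotvec(c["rotation"]).as_matrix(), np.array(c["origin"])
def ray(c,u,v):
    f,M,o=cam(c); d=M@np.array([(u-c["cx"])/f,-(v-c["cy"])/f,-1]); return o,d
def onz(c,u,v,z):
    o,d=ray(c,u,v); return o+d*(z-o[2])/d[2]
def proj(c,P):
    f,M,o=cam(c); q=(np.atleast_2d(P)-o)@M
    return np.c_[c["cx"]-f*q[:,0]/q[:,2], c["cy"]+f*q[:,1]/q[:,2]]
def circ(x,y,z,r,n=48):
    t=np.linspace(0,2*np.pi,n); return np.c_[x+r*np.cos(t),y+r*np.sin(t),z+0*t]
E
python3 - <<'E'
from h import *
c=capture("side"); np.save("side.npy",c,allow_pickle=True)
for n,u,v,z in [("drumtop",278,281,.078),("seat",302,134,.088),("nose",302,114,.144),("disc",358,287,.03),("cone",303,226,.068),("orange",230,271,.078),("blue1",283,330,.078),("blue2",332,325,.078)]:
    print(n,onz(c,u,v,z).round(4))
s=capture("scene"); print("seat/nose scene",onz(s,377,291,.088),onz(s,383,267,.144))
im=c["color"]
a=cv2.resize(im[200:370,200:400],None,fx=3.5,fy=3.5,interpolation=cv2.INTER_CUBIC)
b=cv2.resize(im[90:190,250:350],(595,595),interpolation=cv2.INTER_CUBIC)
cv2.imwrite("pics/a.png",a[:595]); cv2.imwrite("pics/b.png",np.hstack([b[:400,:400]]) if 0 else b)
s2=cv2.resize(s["color"][240:330,330:430],(660,594),interpolation=cv2.INTER_CUBIC);cv2.imwrite("pics/s.png",s2)
E
```

```text
drumtop [ 0.4569 -0.2593  0.078 ]
seat [0.5362 0.1373 0.088 ]
nose [0.5346 0.1446 0.144 ]
disc [ 0.6174 -0.2549  0.03  ]
cone [ 0.5166 -0.1258  0.068 ]
orange [ 0.3658 -0.2325  0.078 ]
blue1 [ 0.4607 -0.3572  0.078 ]
blue2 [ 0.548  -0.3527  0.078 ]
seat/nose scene [0.54049714 0.17205618 0.088     ] [0.53998302 0.16924939 0.144     ]
```

View pics/a.png

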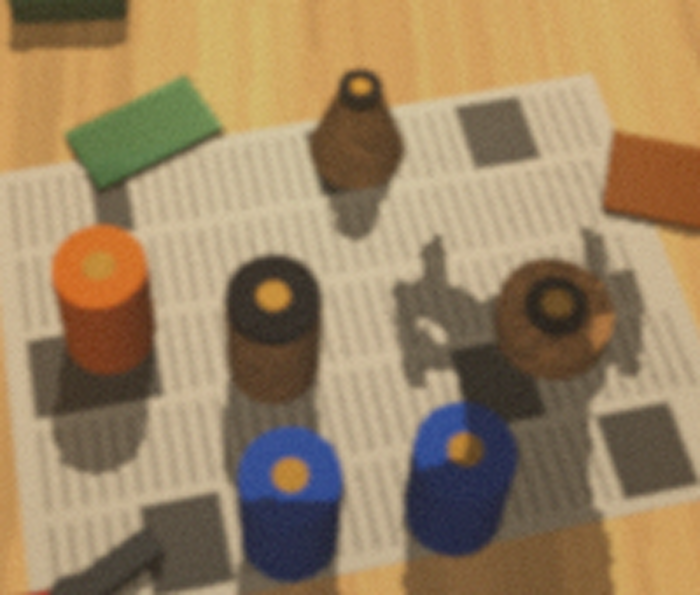

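View pics/b.png

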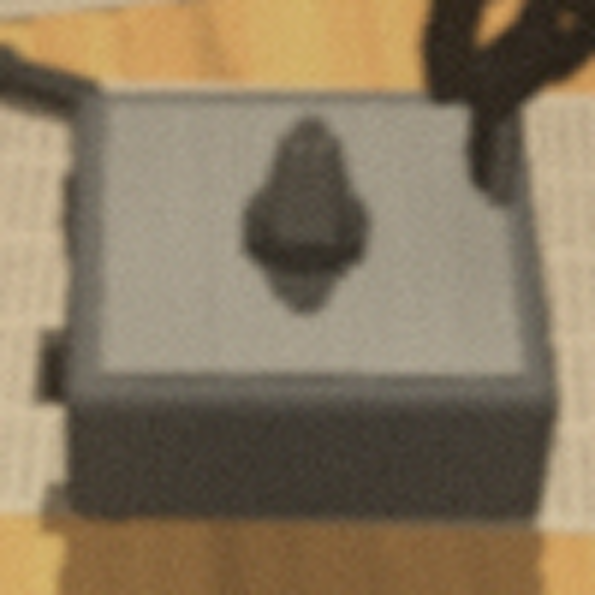

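View pics/s.png

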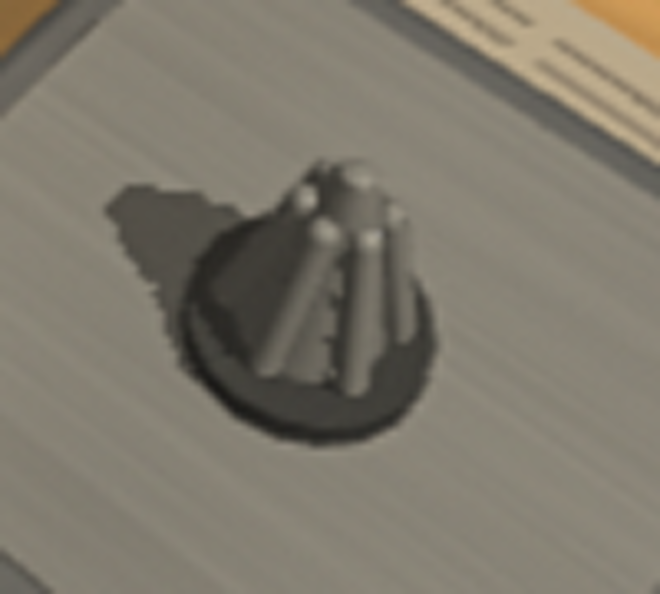

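The crops give these pixel positions:
- **Drum top:** centre (278.1,285.6) in the side view.
- **Spigot nose:** (302.1,110.5) in the side view and (383.8,266.2) in the scene view.
- **Shoulder:** about (301.4,127.3) in the side view and (377,288) in the scene view.

I'll triangulate the nose and plan the approach.

Run:
```python
from h import *
c=capture("side"); s=capture("scene")
for n,u,v,z in [("drum",278.1,285.6,.078),("seat",301.4,127.3,.09),("nose",302.1,110.5,.144),("orange",228.3,276.3,.078),("blue1",282.9,334,.078),("blue2",332.9,328.6,.078),("disc",358.6,287,.03),("cone",302.5,225,.068)]: print(n,onz(c,u,v,z).round(4))
print("scene seat,nose",onz(s,377,288,.09).round(4),onz(s,383.8,266.2,.144).round(4))
A=[];b=[]
for k,u,v in((c,302.1,110.5),(s,383.8,266.2)):
    o,d=ray(k,u,v); d/=np.linalg.norm(d); P=np.eye(3)-np.outer(d,d); A.append(P); b.append(P@o)
print("nose tri",np.linalg.solve(sum(A),sum(b)).round(4))
# tool frame
e=env.observe(); print(R.from_rotvec(e["orientation"]).as_matrix().round(3), e["eef_pos"])
w=capture("wrist");print("wrist proj of drum top",proj(w,[.457,-.265,.078]))
# drum width check
print(proj(c,circ(.457,-.265,.078,.027)).min(0),proj(c,circ(.457,-.265,.078,.027)).max(0))
```

```text
drum [ 0.4566 -0.2691  0.078 ]
seat [0.5365 0.1595 0.09  ]
nose [0.5359 0.1573 0.144 ]
orange [ 0.3627 -0.244   0.078 ]
blue1 [ 0.4601 -0.3645  0.078 ]
blue2 [ 0.5487 -0.3595  0.078 ]
disc [ 0.6186 -0.2549  0.03  ]
cone [ 0.5157 -0.1232  0.068 ]
scene seat,nose [0.5376 0.1699 0.09  ] [0.5382 0.1694 0.144 ]
nose tri [0.5355 0.1673 0.1374]
[[-0.     1.    -0.001]
 [ 1.     0.     0.   ]
 [ 0.    -0.001 -1.   ]] [6.24820957e-01 2.20674557e-05 2.31041827e-01]
wrist proj of drum top [[122.88065501 431.70275908]]
[263.89248158 271.20544562] [292.45430834 296.59652337]
```

>>> move_arm(
  commands=[
    [[0,0.035,-0.02,-0.01,0],[0,0.07,-0.04,-0.02,0],[0,0.105,-0.06,-0.03,0],[0,0.14,-0.075,-0.04,0],[0,0.165,-0.088,-0.05,0],[0,0.165,-0.088,-0.05,0],[0,0.165,-0.088,-0.05,0],[0,0.165,-0.088,-0.05,0]],
  ],
  force=80,
)

```text
time: 1.2
eef_pos: [0.5372, 0.1643, 0.2809]
orientation: [2.222, 2.221, -0.001]
contact_force: [-0.9, 0.0, 0.0]
finger_gap: 1.001
grasp_force: 0.0
```

Run:
```python
from h import *
e=env.observe(); print(e["eef_pos"],e["contact_force"])
w=capture("wrist"); im=w["color"].copy()
cv2.imwrite("pics/w1.png",im); print(w["origin"],w["rotation"])
for P in ([.5375,.168,.09],[.5375,.168,.144]): print(proj(w,P))
```

```text
[0.53717191 0.16434254 0.28086409] [-0.86145004  0.00938932  0.0453898 ]
[0.53694109 0.24613883 0.42230505] [-0.32514096  0.00158908 -0.00116014]
[[279.68232239 178.44510304]]
[[279.8021644  194.08648598]]
```

View pics/w1.png

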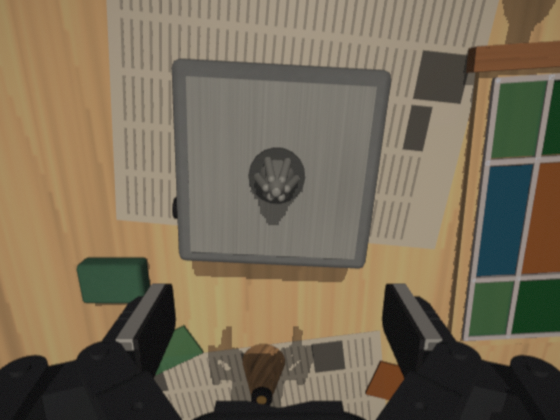

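The wrist view shows the shoulder as a dark disc spanning about x 248–305 and y 148–204, centred near (276.7,176), with the nose near (277,192). I'll refine this with a fit.

Run:
```python
from h import *
from scipy.optimize import least_squares
w=capture("wrist"); g=cv2.cvtColor(w["color"],cv2.COLOR_BGR2GRAY).astype(float); g=cv2.GaussianBlur(g,(3,3),0)
gx,gy=np.gradient(g)[1],np.gradient(g)[0]
print(onz(w,276.7,176,.088).round(4),onz(w,277,192,.144).round(4))
# maximise mean radial gradient (dark inside) along projected top edge circle
best=[]
t=np.linspace(0,2*np.pi,180)
for x in np.arange(.525,.55,.0005):
  for y in np.arange(.155,.185,.0005):
    def val(r):
        p=proj(w,circ(x,y,.088,r,180)).astype(np.float32)
        return cv2.remap(g.astype(np.float32),p[:,0].reshape(1,-1),p[:,1].reshape(1,-1),cv2.INTER_LINEAR)[0]
    d=np.clip(val(.029)-val(.025),-5,30)
    best.append((np.median(d)+d.mean(),x,y))
best.sort(reverse=True); print(np.round(best[:5],4))
```

```text
[0.5347 0.1697 0.088 ] [0.5352 0.1695 0.144 ]
[[59.3643  0.534   0.1695]
 [59.3584  0.5345  0.1695]
 [59.3583  0.535   0.169 ]
 [59.3487  0.5345  0.169 ]
 [59.3439  0.535   0.1695]]
```

>>> move_arm(
  commands=[
    [[0,-0.04,-0.01,0,-0.1],[0,-0.085,-0.02,0,-0.2],[0,-0.13,-0.03,0,-0.3],[0,-0.175,-0.04,0,-0.4],[0,-0.22,-0.05,0,-0.5],[0,-0.265,-0.06,0,-0.6],[0,-0.31,-0.07,0,-0.7],[0,-0.35,-0.08,0,-0.785]],
  ],
)

```text
time: 2.1
eef_pos: [0.456, -0.1879, 0.281]
orientation: [-1.201, -2.903, 0.0]
contact_force: [-0.3, -0.2, 0.0]
finger_gap: 0.999
grasp_force: 0.0
```

Run:
```python
from h import *
e=env.observe(); print(e["eef_pos"],R.from_rotvec(e["orientation"]).as_matrix().round(3),e["qpos"].round(2))
```

```text
[ 0.45598345 -0.18790359  0.28100761] [[-0.708  0.706 -0.   ]
 [ 0.706  0.708 -0.   ]
 [ 0.    -0.    -1.   ]] [-0.52  0.02 -0.22  1.33 -0.    0.26]
```

>>> move_arm(
  commands=[
    [[0,-0.02,-0.02,0.01,0],[0,-0.04,-0.04,0.02,0],[0,-0.057,-0.057,0.03,0],[0,-0.057,-0.057,0.04,0],[0,-0.057,-0.057,0.05,0],[0,-0.057,-0.057,0.05,0],[0,-0.057,-0.057,0.05,0],[0,-0.057,-0.057,0.05,0]],
  ],
)

```text
time: 2.9
eef_pos: [0.4573, -0.265, 0.2319]
orientation: [1.201, 2.902, -0.0]
contact_force: [-0.3, 0.6, -0.2]
finger_gap: 1.002
grasp_force: 0.0
```

Run:
```python
from h import *
e=env.observe(); print(e["eef_pos"])
w=capture("wrist"); im=w["color"]
print(proj(w,[.457,-.268,.078]))
g=cv2.GaussianBlur(cv2.cvtColor(im,cv2.COLOR_BGR2GRAY),(3,3),0).astype(np.float32)
best=[]
for x in np.arange(.44,.475,.001):
  for y in np.arange(-.285,-.245,.001):
    def val(r):
        p=proj(w,circ(x,y,.078,r,180)).astype(np.float32)
        return cv2.remap(g,p[:,0].reshape(1,-1),p[:,1].reshape(1,-1),cv2.INTER_LINEAR)[0]
    d=np.clip(val(.029)-val(.025),-5,30)
    best.append((np.median(d)+d.mean(),x,y))
best.sort(reverse=True); print(np.round(best[:5],4))
im=im.copy(); p=proj(w,circ(best[0][1],best[0][2],.078,.027)).round().astype(int)
cv2.polylines(im,[p.reshape(-1,1,2)],True,(0,255,0),1)
q=proj(w,circ(best[0][1],best[0][2],0,.027)).round().astype(int)
cv2.polylines(im,[q.reshape(-1,1,2)],True,(255,255,0),1)
cv2.imwrite("pics/w2.png",im)
```

```text
[ 0.45732391 -0.26501376  0.2319097 ]
[[276.57214827 195.51573981]]
[[59.9859  0.455  -0.264 ]
 [59.9091  0.454  -0.264 ]
 [59.8275  0.454  -0.263 ]
 [59.4706  0.455  -0.263 ]
 [59.3747  0.454  -0.265 ]]
```

View pics/w2.png

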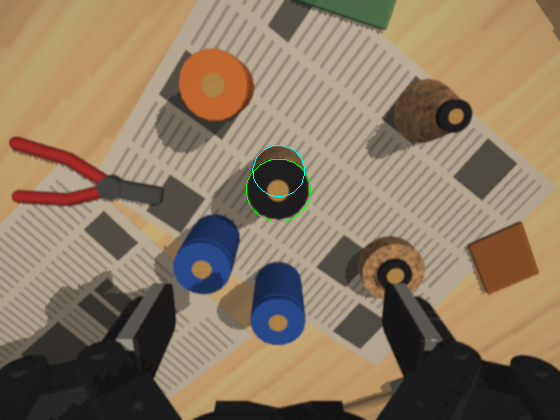

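The overlay matches the drum's black top at about (278,190), so the drum is at (0.455,−0.264). Both finger lanes, left and right of the drum, are clear. I'll descend onto it.

>>> move_arm(
  commands=[
    [[0,0.002,-0.001,0.03,0],[0,0.002,-0.001,0.065,0],[0,0.002,-0.001,0.1,0],[0,0.002,-0.001,0.13,0],[0,0.002,-0.001,0.16,0],[0,0.002,-0.001,0.178,0],[0,0.002,-0.001,0.186,0],[0,0.002,-0.001,0.186,0]],
  ],
)

```text
time: 3.75
eef_pos: [0.4546, -0.2643, 0.0448]
orientation: [-1.202, -2.901, -0.001]
contact_force: [0.2, -0.1, -0.2]
finger_gap: 1.003
grasp_force: 0.0
```

>>> move_arm(
  commands=[
    [[40,0,0,0,0],[80,0,0,0,0],[100,0,0,0,0],[140,0,0,0,0],[180,0,0,0,0],[180,0,0,0,0],[180,0,0,0,0],[180,0,0,0,0]],
  ],
  force=80,
)

```text
time: 4.55
eef_pos: [0.4561, -0.2657, 0.0473]
orientation: [1.201, 2.899, -0.001]
contact_force: [-0.2, 0.8, 6.0]
finger_gap: 0.612
grasp_force: 82.3
```

>>> move_arm(
  commands=[
    [[180,0,0,-0.015,0],[180,0,0,-0.045,0],[180,0,0,-0.08,0],[180,0,0,-0.115,0],[180,0,0,-0.15,0],[180,0,0,-0.18,0],[180,0,0,-0.19,0],[180,0,0,-0.19,0]],
  ],
)

```text
time: 5.35
eef_pos: [0.4559, -0.2657, 0.2372]
orientation: [1.201, 2.898, -0.002]
contact_force: [-0.2, 0.0, -1.1]
finger_gap: 0.615
grasp_force: 83.6
```

>>> move_arm(
  commands=[
    [[180,0.01,0.015,0,0],[180,0.03,0.044,0,0],[180,0.055,0.08,0,0],[180,0.08,0.116,0,0],[180,0.105,0.152,0,0],[180,0.13,0.188,0,0],[180,0.145,0.21,0,0],[180,0.155,0.225,0,0]],
  ],
)

```text
time: 6.15
eef_pos: [0.5029, 0.0061, 0.2326]
orientation: [-1.198, -2.9, 0.001]
contact_force: [-0.3, 0.6, -0.2]
finger_gap: 0.614
grasp_force: 83.7
```

Run:
```python
from h import *
e=env.observe(); print(e["eef_pos"],e["contact_force"])
T=R.from_rotvec(e["orientation"]).as_matrix(); print(T.round(3))
w=capture("wrist"); cv2.imwrite("pics/w3.png",w["color"])
```

```text
[0.50287114 0.00612425 0.23259598] [-0.32666488  0.57038623 -0.2465531 ]
[[-0.708  0.706 -0.004]
 [ 0.706  0.708  0.001]
 [ 0.004 -0.003 -1.   ]]
```

View pics/w3.png

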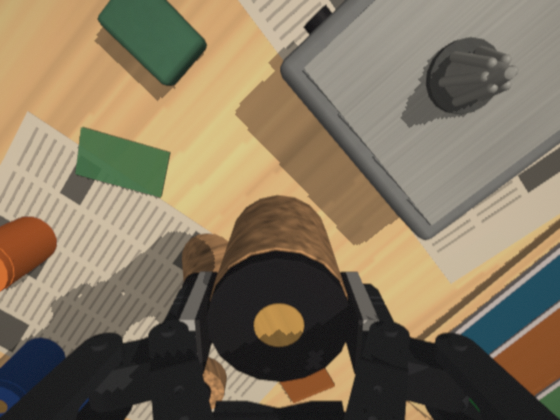

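The drum is held upright between the pads, with its top ellipse centred near (280,317). The spigot is visible at upper right, with its shoulder near (466,75). I'll work out the drum-to-TCP offset and a second fix on the seat.

Run:
```python
from h import *
e=env.observe(); T=R.from_rotvec(e["orientation"]).as_matrix(); p=e["eef_pos"]
w=capture("wrist"); g=cv2.GaussianBlur(cv2.cvtColor(w["color"],cv2.COLOR_BGR2GRAY),(3,3),0).astype(np.float32)
zt=p[2]-.0473+.078
d=onz(w,280,317,zt); print("drum top",d.round(4),"tcp",p.round(4),"tool",(T.T@(d-p)).round(4))
print(proj(w,circ(d[0],d[1],zt,.027)).min(0),proj(w,circ(d[0],d[1],zt,.027)).max(0),"expect x208-352 y253-382")
best=[]
for x in np.arange(.525,.55,.0005):
  for y in np.arange(.155,.185,.0005):
    def val(r):
        q=proj(w,circ(x,y,.088,r,180)).astype(np.float32)
        return cv2.remap(g,q[:,0].reshape(1,-1),q[:,1].reshape(1,-1),cv2.INTER_LINEAR)[0]
    d=np.clip(val(.029)-val(.025),-5,30); best.append((np.median(d)+d.mean(),x,y))
best.sort(reverse=True); print(np.round(best[:5],4))
s=capture("scene"); g=cv2.GaussianBlur(cv2.cvtColor(s["color"],cv2.COLOR_BGR2GRAY),(3,3),0).astype(np.float32); w=s; best=[]
for x in np.arange(.525,.55,.0005):
  for y in np.arange(.155,.185,.0005):
    d=np.clip(val(.029)-val(.025),-5,30); best.append((np.median(d)+d.mean(),x,y))
best.sort(reverse=True); print("scene",np.round(best[:5],4))
```

```text
drum top [0.4992 0.0116 0.2633] tcp [0.5033 0.0077 0.2326] tool [ 0.0058 -0.0001 -0.0307]
[203.94081326 247.24111218] [356.01301837 378.24200749] expect x208-352 y253-382
[[57.0398  0.533   0.168 ]
 [56.9096  0.5325  0.168 ]
 [56.6894  0.533   0.1675]
 [56.6853  0.5335  0.1675]
 [56.6777  0.5325  0.1685]]
scene [[55.0331  0.5385  0.169 ]
 [54.934   0.538   0.169 ]
 [54.8249  0.5385  0.1685]
 [54.6185  0.5385  0.1695]
 [54.5505  0.538   0.1685]]
```

>>> move_arm(
  commands=[
    [[180,0.015,0.023,0,0],[180,0.035,0.053,0,0],[180,0.055,0.084,0,0],[180,0.073,0.111,0,0],[180,0.085,0.13,0,0],[180,0.089,0.136,0,0],[180,0.089,0.136,0.0,0],[180,0.089,0.136,0.0,0]],
  ],
)

```text
time: 7.1
eef_pos: [0.5373, 0.1615, 0.2346]
orientation: [-1.204, -2.901, 0.002]
contact_force: [0.3, -0.2, -0.7]
finger_gap: 0.611
grasp_force: 83.8
```

Run:
```python
from h import *
e=env.observe(); print(e["eef_pos"],e["orientation"],e["contact_force"])
a=[]
s=capture("scene"); v=capture("side")
x,y=e["eef_pos"][:2]+np.array([-.0016,.0016]); z=e["eef_pos"][2]-.0473
for k in (s,v):
    im=k["color"].copy()
    for c in (circ(x,y,z,.027),circ(x,y,z+.078,.027)):
        cv2.polylines(im,[(proj(k,c)*8).round().astype(int).reshape(-1,1,2)],True,(0,255,0),1,cv2.LINE_AA,3)
    u=proj(k,[x,y,z+.0])[0].astype(int); u=np.clip(u,70,[490,350])
    a.append(cv2.resize(im[u[1]-70:u[1]+70,u[0]-65:u[0]+65],(400,431),interpolation=cv2.INTER_CUBIC)); print(u)
cv2.imwrite("pics/c4.png",np.hstack(a))
```

```text
[0.53727671 0.16151778 0.23456354] [-1.20407813e+00 -2.90054321e+00  2.42099210e-03] [ 0.34081181 -0.19444158 -0.70430059]
[387 242]
[302  93]
```

View pics/c4.png

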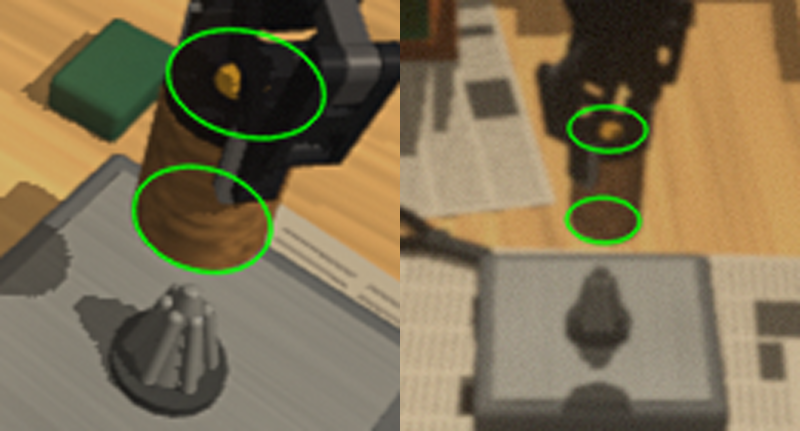

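In the crop, the drum's lower rim matches the prediction in both views, above and slightly +y of the nose. I'll triangulate the hub numerically with the arm settled.

Run:
```python
from h import *
e=env.observe(); p=e["eef_pos"]; T=R.from_rotvec(e["orientation"]).as_matrix(); print(p.round(4),T[:,2].round(4),e["contact_force"].round(2))
ht=np.r_[p[:2]+[-.0016,.0016],p[2]-.0473+.078]
A=[];b=[];res={}
for n in("scene","side","wrist"):
    k=capture(n); h=cv2.cvtColor(k["color"],cv2.COLOR_BGR2HSV)
    m=((h[...,0]>12)&(h[...,0]<28)&(h[...,1]>120)&(h[...,2]>90)).astype(np.uint8)
    u=proj(k,ht)[0]; N,L,S,C=cv2.connectedComponentsWithStats(m)
    c=[(round(float(np.hypot(*(C[i]-u))),1),C[i].round(1).tolist(),S[i].tolist()) for i in range(1,N) if S[i][4]>8 and np.hypot(*(C[i]-u))<25]
    print(n,u.round(1),sorted(c)[:3])
    if c:
        q=sorted(c)[0][1]; print("  onz",onz(k,*q,ht[2]).round(4),"tool off",(T.T@(onz(k,*q,ht[2])-p)).round(4))
        o,d=ray(k,*q); d/=np.linalg.norm(d); P=np.eye(3)-np.outer(d,d);A.append(P);b.append(P@o)
x=np.linalg.solve(sum(A),sum(b)); print("tri",x.round(4),"exp",ht.round(4))
print(env.observe()["eef_pos"].round(4))
```

```text
[0.5374 0.1615 0.235 ] [-8.e-04 -6.e-04 -1.e+00] [ 0.4   1.29 -0.51]
scene [401.2 197.8] [(5.2, [396.1, 197.1], [393, 193, 7, 10, 59]), (20.3, [414.8, 182.8], [406, 181, 19, 4, 58])]
  onz [0.5385 0.1583 0.2657] tool off [-0.003  -0.0016 -0.0307]
side [304.1  64.1] [(0.8, [304.8, 64.5], [302, 62, 7, 6, 33]), (9.1, [296.8, 58.5], [295, 57, 4, 4, 13]), (10.5, [308.3, 54.5], [306, 50, 6, 9, 36])]
  onz [0.5373 0.1616 0.2657] tool off [ 0.0002 -0.0001 -0.0307]
wrist [279.3 325.2] [(1.3, [278.4, 324.2], [253, 303, 52, 43, 1716])]
  onz [0.5353 0.1631 0.2657] tool off [ 0.0027 -0.0003 -0.0307]
tri [0.5371 0.1604 0.2649] exp [0.5358 0.1631 0.2657]
[0.5377 0.1619 0.2354]
```

>>> move_arm(
  commands=[
    [[180,0.003,0.002,0,0],[180,0.005,0.004,0.01,0],[180,0.005,0.004,0.025,0],[180,0.005,0.004,0.04,0],[180,0.005,0.004,0.055,0],[180,0.005,0.004,0.067,0],[180,0.005,0.004,0.067,0],[180,0.005,0.004,0.067,0]],
  ],
)

```text
time: 8.15
eef_pos: [0.5369, 0.1693, 0.1681]
orientation: [-1.202, -2.902, 0.001]
contact_force: [-0.1, 0.7, -0.9]
finger_gap: 0.615
grasp_force: 83.8
```

>>> move_arm(
  commands=[
    [[180,0,0,0.003,0],[180,0,0,0.006,0],[180,0,0,0.009,0],[180,0,0,0.012,0],[180,0,0,0.015,0],[180,0,0,0.015,0],[180,0,0,0.015,0],[180,0,0,0.015,0]],
  ],
)

```text
time: 8.95
eef_pos: [0.5372, 0.1692, 0.1534]
orientation: [1.203, 2.902, 0.0]
contact_force: [-0.5, 0.1, -0.7]
finger_gap: 0.608
grasp_force: 83.8
```

>>> move_arm(
  commands=[
    [[180,0,0,0.003,0],[180,0,0,0.005,0],[180,0,0,0.007,0],[180,0,0,0.009,0],[180,0,0,0.011,0],[180,0,0,0.011,0],[180,0,0,0.011,0],[180,0,0,0.011,0]],
  ],
)

```text
time: 9.75
eef_pos: [0.5368, 0.1684, 0.1431]
orientation: [1.203, 2.902, -0.003]
contact_force: [-2.5, -3.6, 5.8]
finger_gap: 0.609
grasp_force: 84.5
```

>>> move_arm(
  commands=[
    [[180,0,-0.001,0.001,0],[180,0,-0.001,0.002,0],[180,0,-0.001,0.003,0],[180,0,-0.001,0.004,0],[180,0,-0.001,0.005,0],[180,0,-0.001,0.005,0],[180,0,-0.001,0.005,0],[180,0,-0.001,0.005,0]],
  ],
)

```text
time: 10.55
eef_pos: [0.5374, 0.1684, 0.1404]
orientation: [1.202, 2.9, 0.001]
contact_force: [-3.9, -2.0, 14.8]
finger_gap: 0.61
grasp_force: 85.4
```

>>> move_arm(
  commands=[
    [[180,0,-0.001,0.001,0],[180,0,-0.001,0.002,0],[180,0,-0.001,0.003,0],[180,0,-0.001,0.004,0],[180,0,-0.001,0.005,0],[180,0,-0.001,0.006,0],[180,0,-0.001,0.006,0],[180,0,-0.001,0.006,0]],
  ],
)

```text
time: 11.35
eef_pos: [0.5376, 0.1684, 0.1364]
orientation: [1.201, 2.898, 0.005]
contact_force: [-6.5, -2.2, 23.5]
finger_gap: 0.611
grasp_force: 86.3
```

>>> move_arm(
  commands=[
    [[180,0.001,-0.001,0.001,0],[180,0.001,-0.001,0.002,0],[180,0.001,-0.001,0.003,0],[180,0.001,-0.001,0.004,0],[180,0.001,-0.001,0.004,0],[180,0.001,-0.001,0.004,0],[180,0.001,-0.001,0.004,0],[180,0.001,-0.001,0.004,0]],
  ],
)

```text
time: 12.15
eef_pos: [0.5378, 0.1685, 0.1357]
orientation: [1.199, 2.895, 0.007]
contact_force: [-9.4, -3.8, 36.4]
finger_gap: 0.611
grasp_force: 87.8
```

The force jumped with almost no travel and the underside is at about 0.088, so the drum is against the shoulder. I'll ease the preload, then open the fingers.

>>> move_arm(
  commands=[
    [[180,0,0,-0.001,0],[180,0,0,-0.003,0],[180,0,0,-0.005,0],[180,0,0,-0.006,0],[180,0,0,-0.007,0],[180,0,0,-0.007,0],[180,0,0,-0.007,0],[180,0,0,-0.007,0]],
  ],
)

```text
time: 12.95
eef_pos: [0.5371, 0.1684, 0.1361]
orientation: [1.201, 2.898, 0.006]
contact_force: [3.6, 1.0, 7.4]
finger_gap: 0.609
grasp_force: 84.1
```

>>> move_arm(
  commands=[
    [[100,0,0,0,0],[70,0,0,0,0],[40,0,0,0,0],[0,0,0,0,0],[0,0,0,0,0],[0,0,0,0,0],[0,0,0,0,0],[0,0,0,0,0]],
  ],
)

```text
time: 13.75
eef_pos: [0.5341, 0.1678, 0.1342]
orientation: [-1.203, -2.902, 0.0]
contact_force: [0.3, 0.2, -0.4]
finger_gap: 1.002
grasp_force: 0.0
```

>>> move_arm(
  commands=[
    [[0,0,0,-0.01,0],[0,0,0,-0.03,0],[0,0,0,-0.055,0],[0,0,0,-0.085,0],[0,0,0,-0.115,0],[0,0,0,-0.14,0],[0,0,0,-0.15,0],[0,0,0,-0.15,0]],
  ],
)

```text
time: 14.55
eef_pos: [0.5354, 0.168, 0.2865]
orientation: [1.202, 2.899, 0.004]
contact_force: [0.4, -0.4, -0.2]
finger_gap: 1.006
grasp_force: 0.0
```

Run:
```python
from h import *
e=env.observe(); print(e["eef_pos"],e["contact_force"]); a=[]
for n in("scene","side"):
    k=capture(n); im=k["color"].copy(); x,y=.5365,.169
    for z in(.088,.166): cv2.polylines(im,[(proj(k,circ(x,y,z,.027))*8).round().astype(int).reshape(-1,1,2)],True,(0,255,0),1,cv2.LINE_AA,3)
    u=proj(k,[x,y,.12])[0].astype(int); u=np.clip(u,70,[490,350])
    a.append(cv2.resize(im[u[1]-70:u[1]+70,u[0]-65:u[0]+65],(400,431),interpolation=cv2.INTER_CUBIC))
cv2.imwrite("pics/c5.png",np.hstack(a))
```

```text
[0.53538156 0.16802144 0.28654461] [ 0.43198959 -0.43765006 -0.18303222]
```

View pics/c5.png

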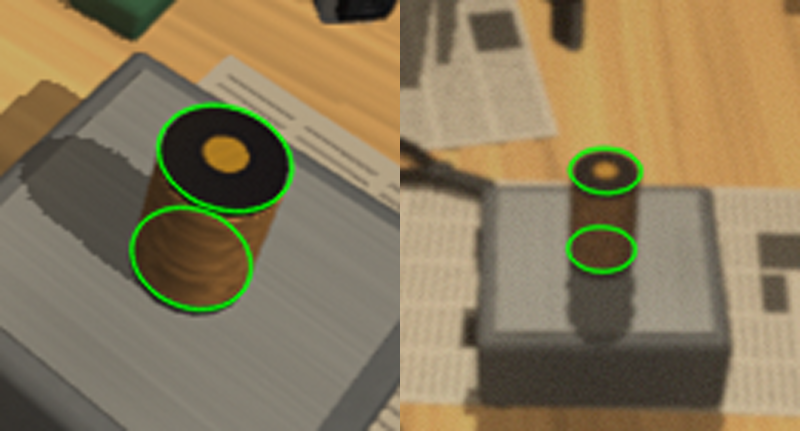

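The drum stands upright on the spigot, and its outline matches the z = 0.088–0.166 prediction: scene top at crop (225,157), base at (190,258). There is no visible gap above the shoulder and the gripper is clear, so I'm handing in.

```bash
python3 -c "
from cell import env
print(env.job_done())"
```

```text
the job is handed in; nothing more can be done
None
```

The cork drum is pressed home on the spigot against the shoulder and released; the arm went nowhere near the disc or cone, and the job was handed in at about 15 s of the 38 s allowed (no verdict was returned).

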